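# Put the mixed-up canister lids back on their own canisters

### The job

After the washing-up, all four lids were put back on the wrong canisters. Swap them round until every canister is closed by the lid of its own colour, fully down and level; the cork mat is free for putting a lid aside on the way. Set the lids on gently, they are stoneware; leave the canisters standing where they are and do not disturb the salt shaker.

Things in the scene. Friction and masses are not known exactly. Their poses are not given: they have to be found in the camera images.
- canister_white: Loose, open, round stoneware storage canister, glazed glossy white, 0.6 kg, empty. 100 mm across (shoulder narrowing to an 80 mm rim), rim 70 mm above its foot, round mouth 70 mm across. Origin: centre of the foot, z up. Its sloping shoulder shows as a ring of its colour round whatever lid is on it.
- canister_blue: Loose, open, round stoneware storage canister, glazed blue, 0.6 kg, empty. 100 mm across (shoulder narrowing to an 80 mm rim), rim 70 mm above its foot, round mouth 70 mm across. Origin: centre of the foot, z up. Its sloping shoulder shows as a ring of its colour round whatever lid is on it.
- canister_green: Loose, open, round stoneware storage canister, glazed green, 0.6 kg, empty. 100 mm across (shoulder narrowing to an 80 mm rim), rim 70 mm above its foot, round mouth 70 mm across. Origin: centre of the foot, z up. Its sloping shoulder shows as a ring of its colour round whatever lid is on it.
- canister_red: Loose, open, round stoneware storage canister, glazed brick red, 0.6 kg, empty. 100 mm across (shoulder narrowing to an 80 mm rim), rim 70 mm above its foot, round mouth 70 mm across. Origin: centre of the foot, z up. Its sloping shoulder shows as a ring of its colour round whatever lid is on it.
- lid_white: Loose lid: disc glazed glossy white, 83 mm across, 8 mm thick, 0.16 kg; fits every canister. On top a pale wooden knob, upright barrel 28 mm across, 8 to 40 mm above the origin. Below, a grey rubber plug 12 mm deep, 64 mm wide, tapering to 56 mm. Origin: centre of the disc's underside, z up; 70 mm above the canister's foot when seated, 12 mm above a surface it is put down on.
- lid_blue: Loose lid: disc glazed blue, 83 mm across, 8 mm thick, 0.16 kg; fits every canister. On top a pale wooden knob, upright barrel 28 mm across, 8 to 40 mm above the origin. Below, a grey rubber plug 12 mm deep, 64 mm wide, tapering to 56 mm. Origin: centre of the disc's underside, z up; 70 mm above the canister's foot when seated, 12 mm above a surface it is put down on.
- lid_green: Loose lid: disc glazed green, 83 mm across, 8 mm thick, 0.16 kg; fits every canister. On top a pale wooden knob, upright barrel 28 mm across, 8 to 40 mm above the origin. Below, a grey rubber plug 12 mm deep, 64 mm wide, tapering to 56 mm. Origin: centre of the disc's underside, z up; 70 mm above the canister's foot when seated, 12 mm above a surface it is put down on.
- lid_red: Loose lid: disc glazed brick red, 83 mm across, 8 mm thick, 0.16 kg; fits every canister. On top a pale wooden knob, upright barrel 28 mm across, 8 to 40 mm above the origin. Below, a grey rubber plug 12 mm deep, 64 mm wide, tapering to 56 mm. Origin: centre of the disc's underside, z up; 70 mm above the canister's foot when seated, 12 mm above a surface it is put down on.
- cork_mat: Round cork mat, 96 mm across, 8 mm thick, lying fixed on the worktop, nothing on it: free spot for a lid. Origin: centre of its underside. (Mind the wall shelf over the rear of the worktop: its underside is 0.54 m up and it begins 0.62 m ahead of the robot.)
- shaker: Small steel salt shaker standing upright at the front of the worktop, 37 mm across, 64 mm high, loose. A bystander. Origin: centre of its foot.
Not all that is in view belongs to the job. What is shaped like the lid_white but yellow is not meant.

How it is judged:
At the end, for the whole second after the job is handed in: Each lid is on the canister of its own colour: centres within 8 mm, disc on the rim within 4 mm, level within 0.06 rad, released and at rest. Each canister upright (0.06 rad) and within 30 mm of its first place; shaker upright (0.15 rad), within 30 mm of its place (horizontal distance between lid_white and canister_white below 0.008 m and z of lid_white in the frame of canister_white between 0.066 and 0.074 m and angle between each of lid_white, canister_white, lid_blue, canister_blue, lid_green, canister_green, lid_red, canister_red's own z axis and vertical below 0.06 rad and distance of each of canister_white, canister_blue, canister_green, canister_red, shaker from where it was at the start of the episode below 0.03 m and linear speed of each of lid_white, canister_white, lid_blue, canister_blue, lid_green, canister_green, lid_red, canister_red below 0.02 m/s and horizontal distance between lid_blue and canister_blue below 0.008 m and z of lid_blue in the frame of canister_blue between 0.066 and 0.074 m and horizontal distance between lid_green and canister_green below 0.008 m and z of lid_green in the frame of canister_green between 0.066 and 0.074 m and horizontal distance between lid_red and canister_red below 0.008 m and z of lid_red in the frame of canister_red between 0.066 and 0.074 m and angle between shaker's own z axis and vertical below 0.15 rad); the robot touches nothing.
It fails at once if a canister is pushed more than 60 mm from its place or tipped by more than 0.35 rad (distance of any of canister_white, canister_blue, canister_green, canister_red from where it was at the start of the episode above 0.06 m or angle between any of canister_white, canister_blue, canister_green, canister_red's own z axis and vertical above 0.35 rad).
It fails at once if a lid is tipped by more than 0.8 rad (dropped or knocked off) (angle between any of lid_white, lid_blue, lid_green, lid_red's own z axis and vertical above 0.8 rad).
It fails at once if a lid is let fall (moves at over 0.6 m/s with the fingers off it, as after a drop of 2 cm) ((linear speed of lid_white above 0.6 m/s and contact force between lid_white and the fingers below 0.5 N) or (linear speed of lid_blue above 0.6 m/s and contact force between lid_blue and the fingers below 0.5 N) or (linear speed of lid_green above 0.6 m/s and contact force between lid_green and the fingers below 0.5 N) or (linear speed of lid_red above 0.6 m/s and contact force between lid_red and the fingers below 0.5 N)).
It fails at once if a lid strikes or is pressed on a canister with more than 60 N (contact force between any of lid_white, lid_blue, lid_green, lid_red and canister_white above 60 N or contact force between any of lid_white, lid_blue, lid_green, lid_red and canister_blue above 60 N or contact force between any of lid_white, lid_blue, lid_green, lid_red and canister_green above 60 N or contact force between any of lid_white, lid_blue, lid_green, lid_red and canister_red above 60 N).
It fails at once if the shaker is knocked over (angle between shaker's own z axis and vertical above 0.5 rad).
It also fails if it takes over 131 s, if anything falls off the work surface, if the arm or the gripper's body presses on something with over 40 N, if the wrist force passes 120 N, or if a joint passes its speed limit or range.

### The arm

A 7-joint arm with a two-finger parallel gripper is mounted at the origin on a cart in front of the work surface, level with it; the furniture and walls round the work are solid. World frame = base frame: x ahead of the robot, y to its left, z up, the work surface at z = 0. Lengths are in m, angles in rad, forces in N, time in s.
With the tool pointing down it reaches from about 0.4 to 0.85 m from the base axis. Payload 10.4 kg.
Tool frame: the origin (TCP) lies midway between the tips of the shut fingers; the grasp point (between the pads) lies 19 mm behind it; z points along the fingers, y is the line along which they close (so a half turn about z gives the same grasp; the last joint's range is limited). The gripper opens to 87 mm and grips with 3 to 60 N. Pads are 19 mm wide; open, the fingers measure 117 mm over their backs; the gripper's body (75 mm by 190 mm) begins 51 mm behind the grasp point.
Start: joints at [1.08, 0.332, -0.065, 1.46, 0.022, 1.35, -0.088], TCP at [0.282, -0.558, 0.223] pointing down, gripper open.
Joint ranges: [-2.6, 2.6], [-0.5, 2.12], [-1.47, 1.34], [0.16, 2.42], [-1.27, 4.41], [0.06, 2.06], [-2.6, 2.6]. Speed limits (rad/s): [2.22, 2.22, 2.79, 2.79, 3.14, 3.14, 3.14].

### API

Orientations are given as a unit quaternion [x, y, z, w].
In Python, from bench import r gives the robot as it stands.
- The arm moves only by the tool arm_command, never from a script. Its argument "moves" is one flat list of numbers, 4 for each row, row after row: the shift along the tool's x, y, z in cm, then the turn about the tool's z in degrees. A call has 1 to 12 rows; each row shifts and turns the commanded pose from where the row before left it, along the tool's axes as they then stand; what a row does not reach is not made up. A row lasts 1/12 s, in which the tool goes at most 41.7 mm and 7.16 degrees, less where a joint would pass 70% of its speed; a pose out of reach is approached as far as the arm can. A call with a gripper value outside its range is refused whole. "fingers" is the opening in per cent of the stroke, from 0 (shut) to 100 (fully open), set as the call begins (left out, the last holds). The fingers move at their own pace and stop on an object; "squeeze" is the grip in N (left out, the last holds). Time passes only in rows, so rows that do not move let the fingers close. It gives the time, the measured TCP pose, the force, the opening and the grip force at its end, in the units of the state.
- r.read_state(): the state, without advancing time (a new reading comes with each control period).
- r.camera(name): name is "side" or "top"; returns the picture (384x512x3 uint8, red, green, blue); there is no depth.
- r.camera_info(name): a dict with "fx", "fy", "cx", "cy" (pixels), "origin" and "attitude" of the camera in the world. Camera axes: x right, y up, looking along -z (the intrinsics and any distortion apply to the point x, -y, -z); pixel columns grow to the right and rows downward; lengths in m; the calibration is good to about 2 mm. A picture is of the moment at which its call begins. camera_info takes no time and is no camera call.
- r.close_job(): hands the job in; it is judged then, once.
The state is a dict: "time": time; "joint_positions": joint angles; "joint_vel": joint speeds; "joint_torque": joint torques, N m; "ee_pos": TCP position; "eef_rot": TCP orientation; "ft_force": force on the tool from outside, world axes, zero at the start; "torque": the same for the moment, N m; "width": finger opening in m; "grip_force": force on a finger pad.
Only numpy, scipy, OpenCV 4.12 (cv2) and the standard library are available. Lean on these libraries where they do the work, as an engineer would, in place of code of your own. Each camera call takes 0.05 s, during which the arm holds its last target. There are 200 camera calls.

## Working session

There is one attempt and no reset: what is moved stays moved. The work goes in short steps, Python scripts to look and compute and a tool call to move; the robot and the scene stay as the last step left them, time stands still between calls to the robot, and variables do not carry over. Pictures are saved under pics/ and viewed, at most 14 in all, crops included, and the job is handed in when it is done.

Besides the shell and the picture viewer there is one more tool, called after "Request:" by a JSON object that holds its "op" and its "data", one argument or row to a line. arm_command: Moves the arm, as the interface text tells. Its arguments: {"type":"object","properties":{"moves":{"type":"array"},"fingers":{"type":"number"},"squeeze":{"type":"number"}},"required":["moves"]}

```bash
ls; mkdir -p pics; python3 - <<'E'
from bench import r
import cv2
s=r.read_state()
print(s)
for n in("top","side"):
    print(n,r.camera_info(n)); cv2.imwrite(f"pics/{n}0.png",r.camera(n)[:,:,::-1])
E
```

```text
pics
{'time': 0.0, 'joint_positions': array([ 1.08040197,  0.33285203, -0.06470234,  1.46093485,  0.02161041,
        1.34986706, -0.08849418]), 'joint_vel': array([-0.00029563, -0.00080533, -0.00032735,  0.00030059,  0.00025698,
        0.00118028,  0.00242616]), 'joint_torque': array([ 6.33471882e-04, -6.23250961e+01,  2.50170229e-02, -3.89888620e+01,
       -6.13421900e-02,  4.00051929e-02,  1.33434278e-04]), 'ee_pos': array([ 0.28164977, -0.55752341,  0.22176941]), 'eef_rot': array([ 9.72766695e-01,  2.31785443e-01, -1.92905063e-04, -6.54881902e-04]), 'ft_force': array([0.41740175, 0.42858879, 1.04343349]), 'torque': array([ 0.03886309, -0.05713948,  0.03692631]), 'grip_force': 0.0, 'width': 0.08701470809024599}
top {'fx': 484.1365630545863, 'fy': 484.1365630545863, 'cx': 258.827201217421, 'cy': 181.51291635518018, 'origin': array([ 0.1358796 , -0.2027309 ,  1.71216957]), 'attitude': array([ 0.07341645, -0.06363129, -0.69486067,  0.71255157])}
side {'fx': 433.43645426136385, 'fy': 433.43645426136385, 'cx': 257.2269346606314, 'cy': 186.430629018236, 'origin': array([-0.88175045, -0.9630689 ,  0.74358213]), 'attitude': array([ 0.47724858, -0.28178381, -0.4102378 ,  0.72424901])}
```

View pics/top0.png

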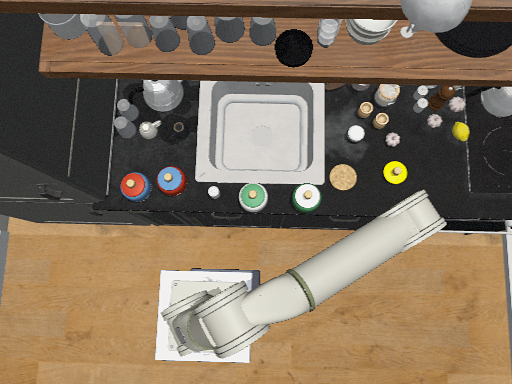

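View pics/side0.png

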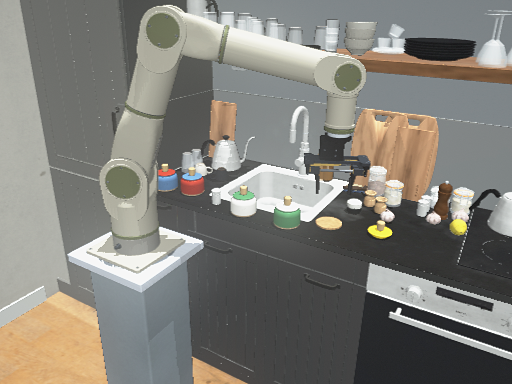

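The top view shows the red lid on the blue canister (136,186) and the blue lid on the red canister (171,180). The green lid is on the white canister (253,197) and the white lid is on the green canister (307,197). The shaker is at (213,192), the mat at (343,177), and the yellow decoy at (396,172). So the job is two swaps.

```bash
cat > h.py <<'E'
from bench import r
import cv2, numpy as np
from scipy.spatial.transform import Rotation as R
def ray(n,u,v):
    c=r.camera_info(n)
    d=R.from_quat(c["attitude"]).apply([(u-c["cx"])/c["fx"],-(v-c["cy"])/c["fy"],-1])
    return c["origin"],d
def plane(n,u,v,z):
    o,d=ray(n,u,v); return o+d*(z-o[2])/d[2]
def pix(n,p):
    c=r.camera_info(n); q=R.from_quat(c["attitude"]).inv().apply(np.array(p)-c["origin"])
    return c["cx"]-c["fx"]*q[0]/q[2], c["cy"]+c["fy"]*q[1]/q[2]
def mask(img,col):
    h,s,v=cv2.split(cv2.cvtColor(img,cv2.COLOR_RGB2HSV)); h=h.astype(int)
    if col=="red": m=((h<6)|(h>172))&(s>110)&(v>60)
    if col=="blue": m=(abs(h-108)<12)&(s>80)&(v>60)
    if col=="green": m=(abs(h-68)<20)&(s>70)&(v>50)
    if col=="white": m=(s<40)&(v>150)
    if col=="wood": m=(abs(h-17)<8)&(s>50)&(v>120)
    return m.astype(np.uint8)
def blob(img,col,c,rad):
    w=np.zeros(img.shape[:2],np.uint8); cv2.circle(w,tuple(int(round(x)) for x in c),int(rad),1,-1)
    cs,_=cv2.findContours(mask(img,col)*w,cv2.RETR_EXTERNAL,cv2.CHAIN_APPROX_NONE)
    k=max(cs,key=cv2.contourArea); return k
def centre(k): return cv2.fitEllipse(cv2.convexHull(k))
E
python3 - <<'E'
from h import *
t=cv2.imread("pics/top0.png")[:,:,::-1].copy(); s=cv2.imread("pics/side0.png")[:,:,::-1].copy()
o=cv2.resize(t[160:220,110:370],None,fx=3,fy=3,interpolation=cv2.INTER_NEAREST)
for n,c,z in[("red",(136,186),.078),("blue",(171,180),.078),("green",(253,197),.078),("white",(307,197),.078),("wood",(343,177),.008)]:
    k=blob(t,n,c,15); e=centre(k); p=plane("top",*e[0],z)
    a=p.copy(); d=np.linalg.norm(ray("top",*e[0])[0]-p)/484
    print(n,np.round(p,4),"dia",np.round(np.array(e[1])*d,4),"side pix",np.round(pix("side",p),1), np.round(e[0],1))
    if n!="wood":
        kk=blob(t,"wood",plane and pix("top",p+[0,0,.03]),7); m=cv2.moments(kk); g=(m["m10"]/m["m00"],m["m01"]/m["m00"]); print("  knob",np.round(plane("top",*g,.11),4),m["m00"])
        q=pix("side",p+[0,0,.028]); ks=blob(s,"wood",q,7); ks=ks.reshape(-1,2); print("  side knob",ks.min(0),ks.max(0),np.round(q,1))
q=np.vstack([t[160:220,110:370],s[150:240,150:410]]); cv2.imwrite("pics/c1.png",cv2.resize(q,None,fx=3,fy=3)[:,:,::-1])
print([np.round(plane("top",213.5,192,z),3) for z in(.0,.06)])
E
```

```text
red [0.4361 0.2585 0.078 ] dia [0.0813 0.0846] side pix [164.5 170.6] [132.7 184.5]
  knob [0.4362 0.2582 0.11  ] 45.5
  side knob [161 164] [167 171] [164.1 164.4]
blue [0.4606 0.1337 0.078 ] dia [0.0794 0.0822] side pix [191.  174.5] [169.2 178.3]
  knob [0.4608 0.1334 0.11  ] 39.0
  side knob [188 167] [194 175] [190.7 168.3]
green [ 0.4087 -0.1554  0.078 ] dia [0.0785 0.0792] side pix [242.3 193.3] [252.5 195.2]
  knob [ 0.4087 -0.1552  0.11  ] 37.0
  side knob [240 187] [246 194] [242.3 186.6]
white [ 0.4143 -0.3417  0.078 ] dia [0.0835 0.088 ] side pix [286.5 203.8] [307.  194.9]
  knob [ 0.4114 -0.3402  0.11  ] 36.0
  side knob [284 196] [290 204] [286.8 196.8]
wood [ 0.4952 -0.475   0.008 ] dia [0.0933 0.0995] side pix [327.6 221.2] [342.7 176.8]
[array([ 0.43 , -0.013,  0.   ]), array([ 0.42 , -0.019,  0.06 ])]
```

View pics/c1.png

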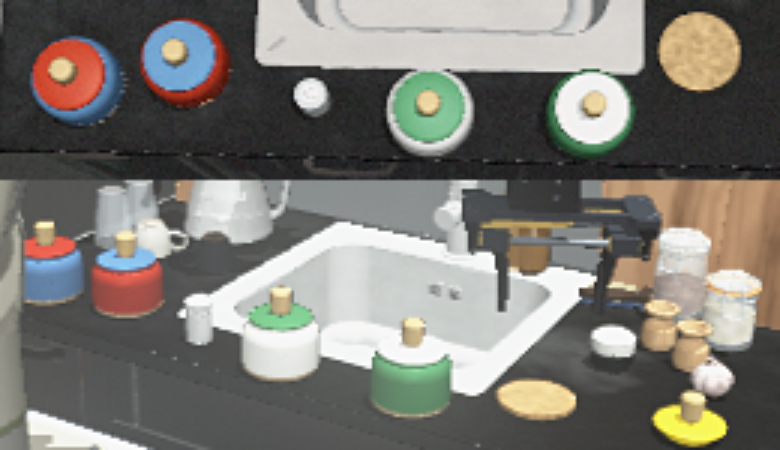

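Request:
{"op": "arm_command", "data": {
  "moves": [0, 0, 0, 6.7, 0, 0, 0, 6.7, 0, 0, 0, 6.7, 0, 0, 0, 6.7, 1.9, -3.1, 0, 0, 1.9, -3.1, 0, 0, 1.8, -3.1, 0, 0, 1.8, -3.1, 0, 0, 1.8, -3.1, 0, 0, 1.8, -3.1, 0, 0, 1.9, -3.1, 0, 0, 0, 0, 0, 0],
  "fingers": 65,
  "squeeze": 20
}}

```text
time: 1.1
ee_pos: [0.4153, -0.3336, 0.2226]
eef_rot: [1.0, 0.005, 0.001, -0.001]
ft_force: [0.6, 0.8, 1.2]
width: 0.0568
grip_force: 0.0
```

Request:
{"op": "arm_command", "data": {
  "moves": [-0.2, 0.3, 2.0, 0.5, -0.2, 0.3, 3.0, 0, 0, 0, 3.0, 0, 0, 0, 2.0, 0, 0, 0, 0, 0, 0, 0, 0, 0]
}}

```text
time: 1.6
ee_pos: [0.4063, -0.3466, 0.1221]
eef_rot: [1.0, -0.004, -0.001, -0.001]
ft_force: [0.2, -0.6, 0.8]
width: 0.0565
grip_force: 0.0
```

```bash
python3 - <<'E'
from h import *
s=r.read_state(); print(s["ee_pos"],s["eef_rot"],s["ft_force"],s["joint_positions"])
a=r.camera("side"); b=r.camera("top")
q=np.hstack([cv2.resize(a[130:240,220:350],None,fx=3,fy=3),cv2.resize(b[165:275,250:380],None,fx=3,fy=3)])
cv2.imwrite("pics/c2.png",q[:,:,::-1])
E
```

```text
[ 0.40625417 -0.34656118  0.12210591] [ 9.99990034e-01 -4.33350214e-03 -8.30022354e-04 -6.81143061e-04] [ 0.23206502 -0.57823183  0.75205564] [ 0.76565646  0.22349798 -0.16295468  1.81794938  0.0400431   1.10547314
 -0.99082964]
```

View pics/c2.png

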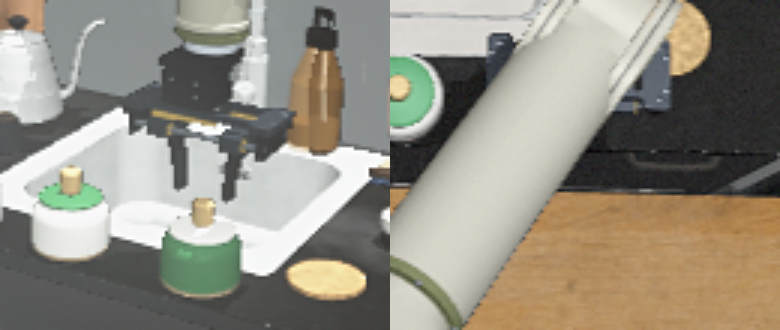

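The side crop shows the fingertips straddling the knob of the white lid, just above it, with their midpoint near (288,194). Next I correct by a few mm, go down, and close.

Request:
{"op": "arm_command", "data": {
  "moves": [0.5, -0.6, 0.8, 0, 0, 0, 1.5, 0, 0, 0, 1.4, 0, 0, 0, 0, 0, 0, 0, 0, 0]
}}

```text
time: 2.12
ee_pos: [0.4122, -0.3405, 0.0858]
eef_rot: [1.0, -0.004, 0.0, -0.0]
ft_force: [0.9, -0.8, 0.5]
width: 0.0568
grip_force: 0.0
```

Request:
{"op": "arm_command", "data": {
  "moves": [0, 0, 0, 0, 0, 0, 0, 0, 0, 0, 0, 0, 0, 0, 0, 0, 0, 0, 0, 0, 0, 0, 0, 0],
  "fingers": 0,
  "squeeze": 25
}}

```text
time: 2.62
ee_pos: [0.412, -0.3413, 0.086]
eef_rot: [1.0, -0.004, 0.0, 0.0]
ft_force: [0.7, -0.2, 2.0]
width: 0.0271
grip_force: 25.0
```

Request:
{"op": "arm_command", "data": {
  "moves": [0, 0, -0.5, 0, 0, 0, -1, 0, 0, 0, -2, 0, 0, 0, -3, 0, 2, 3, -1, 0, 2, 3.4, 0, 0, 2.3, 3.5, 0, 0, 2, 3.5, 1, 0, 0, 0, 3, 0, 0, 0, 3, 0, 0, 0, 2, 0, 0, 0, 0, 0]
}}

```text
time: 3.62
ee_pos: [0.4913, -0.4733, 0.0655]
eef_rot: [1.0, -0.004, -0.003, -0.003]
ft_force: [-1.5, -0.3, -2.6]
width: 0.0267
grip_force: 25.0
```

```bash
cat > st.py <<'E'
from h import *
import sys
s=r.read_state(); p=s["ee_pos"]; print(np.round(p,4),R.from_quat(s["eef_rot"]).as_matrix()[:,0].round(4),s["ft_force"].round(1),s["width"],s["grip_force"],s["time"])
if len(sys.argv)>1:
    t=np.array(eval(sys.argv[1])); print("tool shift cm",np.round(R.from_quat(s["eef_rot"]).inv().apply(t-p)*100,2))
E
python3 st.py "[.495,-.475,.036]"
```

```text
[ 0.4913 -0.4733  0.0655] [ 0.9999 -0.0085 -0.0062] [-1.5 -0.3 -2.6] 0.02666858833085348 24.984571597888134 3.6167
tool shift cm [0.39 0.19 2.95]
```

Request:
{"op": "arm_command", "data": {
  "moves": [0.3, 0.2, 1, 0, 0, 0, 0, 0, 0, 0, 0, 0]
}}

```text
time: 3.87
ee_pos: [0.4973, -0.4779, 0.062]
eef_rot: [1.0, -0.004, 0.001, 0.001]
ft_force: [0.4, 0.5, -1.2]
width: 0.0269
grip_force: 25.0
```

Request:
{"op": "arm_command", "data": {
  "moves": [-0.2, -0.3, 1, 0, 0, 0, 0.8, 0, 0, 0, 0.3, 0, 0, 0, 0.2, 0, 0, 0, 0.2, 0, 0, 0, 0, 0, 0, 0, 0, 0]
}}

```text
time: 4.45
ee_pos: [0.4947, -0.4745, 0.0362]
eef_rot: [1.0, -0.004, 0.0, 0.0]
ft_force: [-2.3, 2.2, 3.8]
width: 0.0269
grip_force: 25.0
```

Request:
{"op": "arm_command", "data": {
  "moves": [0, 0, 0, 0, 0, 0, 0, 0, 0, 0, 0, 0, 0, 0, 0, 0],
  "fingers": 65
}}

```text
time: 4.78
ee_pos: [0.4947, -0.4746, 0.0356]
eef_rot: [1.0, -0.004, 0.0, 0.0]
ft_force: [0.3, -0.3, -0.1]
width: 0.0458
grip_force: 0.0
```

```bash
python3 st.py "[.4087,-.1553,.085]"; python3 - <<'E'
from h import *
a=r.camera("side")
cv2.imwrite("pics/c3.png",cv2.resize(a[130:260,220:370],None,fx=4,fy=4)[:,:,::-1])
E
```

```text
[ 0.4947 -0.4746  0.0356] [ 1.0e+00 -8.7e-03  3.0e-04] [ 0.3 -0.3 -0.1] 0.045754513138125945 0.0 4.7833
tool shift cm [ -8.88 -31.85  -4.96]
```

View pics/c3.png

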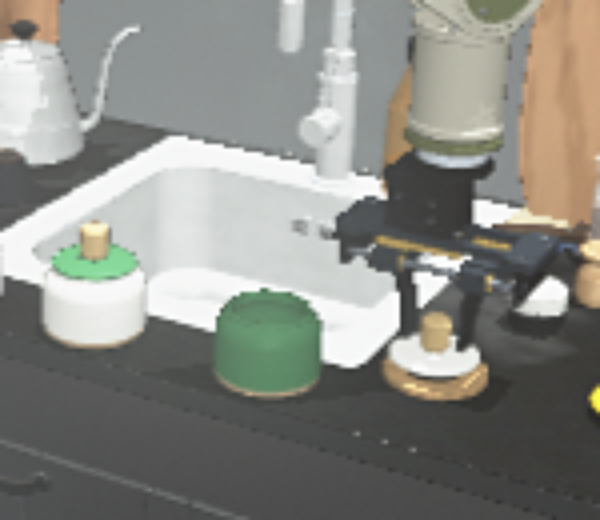

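The side view shows the white lid level on the mat and the green canister open, at about crop (268,340).

Request:
{"op": "arm_command", "data": {
  "moves": [0, 0, -2, 0, 0, 0, -4, 0, 0, 0, -4, 0, -1, -3.5, -2, 0, -1, -3.5, 0, 0, -1, -3.5, 0, 0, -1, -3.5, 0, 0, -1, -3.5, 0, 0, -1, -3.5, 0, 0, -1, -3.5, 0, 0, -1, -3.7, 0, 0, -0.9, -3.7, 0, 0]
}}

```text
time: 5.83
ee_pos: [0.4075, -0.1533, 0.1556]
eef_rot: [1.0, -0.005, 0.0, 0.0]
ft_force: [1.3, -0.3, 1.2]
width: 0.0566
grip_force: 0.0
```

Request:
{"op": "arm_command", "data": {
  "moves": [0, 0, 2, 0, 0, 0, 1, 0, 0, 0, 0, 0]
}}

```text
time: 6.08
ee_pos: [0.4071, -0.1548, 0.1238]
eef_rot: [1.0, -0.004, -0.001, -0.0]
ft_force: [0.9, -0.6, -0.3]
width: 0.0566
grip_force: 0.0
```

```bash
python3 st.py "[.4087,-.1553,.085]"
```

```text
[ 0.4071 -0.1548  0.1238] [ 1.     -0.0086 -0.0027] [ 0.9 -0.6 -0.3] 0.056624033991414593 0.0 6.0833
tool shift cm [0.17 0.05 3.88]
```

Request:
{"op": "arm_command", "data": {
  "moves": [0.1, 0.1, 1.5, 0, 0, 0, 1.5, 0, 0, 0, 0.7, 0, 0, 0, 0, 0, 0, 0, 0, 0]
}}

```text
time: 6.5
ee_pos: [0.4094, -0.1563, 0.0888]
eef_rot: [1.0, -0.005, -0.0, -0.0]
ft_force: [-0.2, -0.2, 0.5]
width: 0.0566
grip_force: 0.0
```

Request:
{"op": "arm_command", "data": {
  "moves": [0, 0, 0, 0, 0, 0, 0, 0, 0, 0, 0, 0, 0, 0, 0, 0, 0, 0, 0, 0, 0, 0, 0, 0],
  "fingers": 0
}}

```text
time: 7.0
ee_pos: [0.4095, -0.1559, 0.0888]
eef_rot: [1.0, -0.004, 0.0, 0.0]
ft_force: [-0.7, -0.5, 1.1]
width: 0.0269
grip_force: 25.0
```

```bash
python3 st.py "[.4117,-.341,.105]"
```

```text
[ 0.4095 -0.1559  0.0888] [ 1.0e+00 -8.7e-03  4.0e-04] [-0.7 -0.5  1.1] 0.02685029092566306 25.01060828974005 7.0
tool shift cm [ 0.38 18.51 -1.61]
```

Request:
{"op": "arm_command", "data": {
  "moves": [0, 0, -0.5, 0, 0, 0, -1, 0, 0, 0, -2, 0, 0, 0, -3, 0, 0, 0, -1, 0, 0.1, 3, 0, 0, 0.1, 4, 0, 0, 0.1, 4, 0, 0, 0.1, 4, 0, 0, 0, 3.5, 0, 0, 0, 0, 2, 0, 0, 0, 2.5, 0]
}}

```text
time: 8.0
ee_pos: [0.4121, -0.3439, 0.1196]
eef_rot: [1.0, -0.006, 0.001, 0.001]
ft_force: [0.9, 0.7, -2.6]
width: 0.0265
grip_force: 25.0
```

Request:
{"op": "arm_command", "data": {
  "moves": [0, 0, 0.5, 0, 0, 0, 0, 0, 0, 0, 0, 0]
}}

```text
time: 8.25
ee_pos: [0.4121, -0.3404, 0.1143]
eef_rot: [1.0, -0.004, 0.0, 0.0]
ft_force: [0.1, -0.5, -3.0]
width: 0.0267
grip_force: 25.0
```

```bash
python3 st.py "[.412,-.341,.0888]"
```

```text
[ 0.4121 -0.3404  0.1143] [ 1.e+00 -8.e-03  2.e-04] [ 0.1 -0.5 -3. ] 0.026651199228874222 24.984618538292125 8.25
tool shift cm [-0.01  0.06  2.55]
```

Request:
{"op": "arm_command", "data": {
  "moves": [0, 0.1, 0.5, 0, 0, 0, 0.4, 0, 0, 0, 0.4, 0, 0, 0, 0.4, 0, 0, 0, 0.3, 0, 0, 0, 0.2, 0, 0, 0, 0.1, 0, 0, 0, 0.1, 0, 0, 0, 0, 0, 0, 0, 0, 0]
}}

```text
time: 9.08
ee_pos: [0.4118, -0.3418, 0.0897]
eef_rot: [1.0, -0.004, 0.0, 0.0]
ft_force: [0.4, 0.2, -2.1]
width: 0.027
grip_force: 25.0
```

```bash
python3 st.py "[.412,-.341,.0888]"
```

```text
[ 0.4118 -0.3418  0.0897] [ 1.0e+00 -8.7e-03  2.0e-04] [ 0.4  0.2 -2.1] 0.02695148663609022 24.984372164472006 9.0833
tool shift cm [ 0.02 -0.08  0.09]
```

One more mm, then release.

Request:
{"op": "arm_command", "data": {
  "moves": [0, 0, 0.1, 0, 0, 0, 0, 0, 0, 0, 0, 0]
}}

```text
time: 9.33
ee_pos: [0.412, -0.3418, 0.0889]
eef_rot: [1.0, -0.004, 0.0, 0.0]
ft_force: [0.5, 0.9, 1.4]
width: 0.0272
grip_force: 25.0
```

Request:
{"op": "arm_command", "data": {
  "moves": [0, 0, 0, 0, 0, 0, 0, 0, 0, 0, 0, 0, 0, 0, 0, 0],
  "fingers": 65
}}

```text
time: 9.67
ee_pos: [0.4118, -0.3417, 0.0886]
eef_rot: [1.0, -0.004, 0.0, 0.0]
ft_force: [-1.0, 0.0, -0.6]
width: 0.0457
grip_force: 0.0
```

```bash
python3 st.py "[.495,-.4746,.0356]"
```

```text
[ 0.4118 -0.3417  0.0886] [ 1.0e+00 -8.7e-03  1.0e-04] [-1.   0.  -0.6] 0.04568449157644732 0.0 9.6667
tool shift cm [ 8.44 13.21  5.3 ]
```

Request:
{"op": "arm_command", "data": {
  "moves": [0, 0, -2, 0, 0, 0, -3, 0, 0, 0, -2, 0, 2.1, 3.3, 0, 0, 2.1, 3.3, 0, 0, 2.1, 3.3, 0, 0, 2.1, 3.3, 0, 0, 0, 0, 2, 0, 0, 0, 3, 0, 0, 0, 3, 0, 0, 0, 0, 0, 0, 0, 0, 0]
}}

```text
time: 10.67
ee_pos: [0.4937, -0.4737, 0.0773]
eef_rot: [1.0, -0.004, -0.001, -0.001]
ft_force: [-0.1, 0.7, 0.7]
width: 0.0566
grip_force: 0.0
```

```bash
python3 st.py "[.4949,-.4746,.0362]"; python3 - <<'E'
from h import *
a=r.camera("side")
cv2.imwrite("pics/c4.png",cv2.resize(a[130:260,220:370],None,fx=4,fy=4)[:,:,::-1])
E
```

```text
[ 0.4937 -0.4737  0.0773] [ 1.     -0.0086 -0.0026] [-0.1  0.7  0.7] 0.056552839622139 0.0 10.6667
tool shift cm [0.13 0.1  4.11]
```

View pics/c4.png

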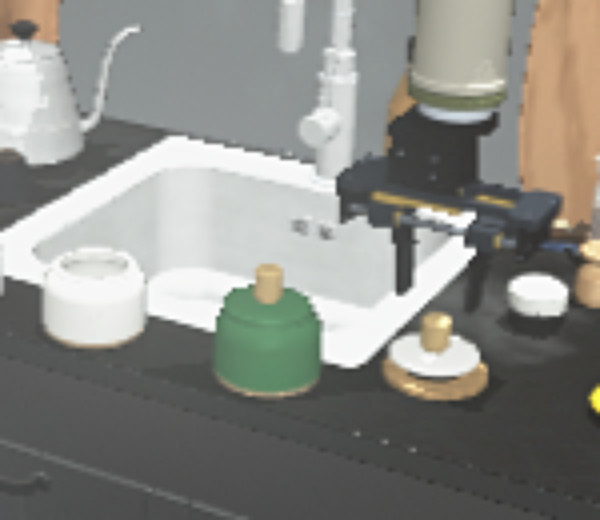

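The green lid sits level on the green canister (crop 268,330). The white canister is open and the white lid is on the mat. Next I pick up the white lid.

Request:
{"op": "arm_command", "data": {
  "moves": [0.1, 0.1, 1.5, 0, 0, 0, 1.5, 0, 0, 0, 1, 0, 0, 0, 0, 0, 0, 0, 0, 0]
}}

```text
time: 11.13
ee_pos: [0.4958, -0.4755, 0.0391]
eef_rot: [1.0, -0.004, 0.0, 0.0]
ft_force: [0.7, -0.2, 1.1]
width: 0.0565
grip_force: 0.0
```

Request:
{"op": "arm_command", "data": {
  "moves": [0, 0, 0, 0, 0, 0, 0, 0, 0, 0, 0, 0, 0, 0, 0, 0, 0, 0, 0, 0, 0, 0, 0, 0],
  "fingers": 0
}}

```text
time: 11.63
ee_pos: [0.4957, -0.4754, 0.0389]
eef_rot: [1.0, -0.004, 0.0, 0.0]
ft_force: [-0.0, 1.2, 1.7]
width: 0.0267
grip_force: 25.0
```

```bash
python3 st.py "[.4095,-.1559,.1]"
```

```text
[ 0.4957 -0.4754  0.0389] [ 1.0e+00 -8.6e-03  2.0e-04] [-0.   1.2  1.7] 0.026697232544574536 25.010065238457173 11.6333
tool shift cm [ -8.89 -31.88  -6.12]
```

Request:
{"op": "arm_command", "data": {
  "moves": [0, 0, -0.5, 0, 0, 0, -1.5, 0, 0, 0, -3, 0, 0, 0, -4, 0, 0, 0, -4, 0, -0.5, -2, -1, 0, -1, -4, 0, 0, -1, -4, 0, 0, -1.1, -4, 0, 0, -1.1, -4, 0, 0, -1.1, -4, 0, 0, -1, -4, 0, 0]
}}

```text
time: 12.63
ee_pos: [0.4287, -0.2131, 0.1787]
eef_rot: [1.0, -0.004, -0.0, 0.0]
ft_force: [0.9, 1.1, -0.9]
width: 0.0266
grip_force: 25.0
```

Request:
{"op": "arm_command", "data": {
  "moves": [-1, -3, 0, 0, -0.8, -2.5, 0, 0, 0, 0, 2, 0, 0, 0, 2.5, 0, 0, 0, 0.5, 0, 0, 0, 0, 0, 0, 0, 0, 0]
}}

```text
time: 13.22
ee_pos: [0.4125, -0.1599, 0.1293]
eef_rot: [1.0, -0.005, 0.0, -0.0]
ft_force: [0.6, -0.0, -0.5]
width: 0.0269
grip_force: 25.0
```

```bash
python3 st.py "[.4101,-.1559,.089]"
```

```text
[ 0.4125 -0.1599  0.1293] [ 1.     -0.0091  0.    ] [ 0.6 -0.  -0.5] 0.026874265128057444 24.985897686565295 13.2167
tool shift cm [-0.24 -0.4   4.03]
```

Request:
{"op": "arm_command", "data": {
  "moves": [-0.2, -0.4, 0.5, 0, 0, 0, 1, 0, 0, 0, 0.3, 0, 0, 0, 0, 0, 0, 0, 0, 0]
}}

```text
time: 13.63
ee_pos: [0.4103, -0.1557, 0.1104]
eef_rot: [1.0, -0.004, -0.0, -0.0]
ft_force: [0.2, 0.3, -2.3]
width: 0.0273
grip_force: 25.0
```

```bash
python3 st.py "[.4101,-.1559,.089]"
```

```text
[ 0.4103 -0.1557  0.1104] [ 1.0e+00 -8.7e-03 -4.0e-04] [ 0.2  0.3 -2.3] 0.02728436538211961 24.985689951572567 13.6333
tool shift cm [-0.02  0.02  2.14]
```

Request:
{"op": "arm_command", "data": {
  "moves": [0, 0, 0.4, 0, 0, 0, 0.4, 0, 0, 0, 0.4, 0, 0, 0, 0.3, 0, 0, 0, 0.2, 0, 0, 0, 0.2, 0, 0, 0, 0.1, 0, 0, 0, 0.1, 0, 0, 0, 0, 0, 0, 0, 0, 0]
}}

```text
time: 14.47
ee_pos: [0.4104, -0.1557, 0.0896]
eef_rot: [1.0, -0.004, 0.0, 0.0]
ft_force: [-0.9, -0.2, -2.6]
width: 0.0271
grip_force: 25.0
```

Request:
{"op": "arm_command", "data": {
  "moves": [0, 0, 0.1, 0, 0, 0, 0, 0, 0, 0, 0, 0]
}}

```text
time: 14.72
ee_pos: [0.4106, -0.1558, 0.0887]
eef_rot: [1.0, -0.004, 0.0, 0.0]
ft_force: [-0.0, -0.9, -0.4]
width: 0.027
grip_force: 25.0
```

Request:
{"op": "arm_command", "data": {
  "moves": [0, 0, 0, 0, 0, 0, 0, 0, 0, 0, 0, 0, 0, 0, 0, 0],
  "fingers": 65
}}

```text
time: 15.05
ee_pos: [0.4104, -0.1557, 0.0886]
eef_rot: [1.0, -0.004, 0.0, 0.0]
ft_force: [-0.2, 0.5, 0.3]
width: 0.0462
grip_force: 0.0
```

```bash
python3 st.py "[.4607,.1335,.085]"
```

```text
[ 0.4104 -0.1557  0.0886] [ 1.0e+00 -8.6e-03  2.0e-04] [-0.2  0.5  0.3] 0.04619232002871805 0.0 15.05
tool shift cm [  4.78 -28.96   0.36]
```

Request:
{"op": "arm_command", "data": {
  "moves": [0, 0, -2, 0, 0, 0, -3, 0, 0, 0, -2, 0, 0.5, -3, 0, 0, 0.6, -4, 0, 0, 0.7, -4, 0, 0, 0.7, -4, 0, 0, 0.7, -4, 0, 0, 0.7, -4, 0, 0, 0.5, -3.5, 0, 0, 0.4, -2.5, 0, 0, 0, 0, 2, 0]
}}

```text
time: 16.05
ee_pos: [0.4628, 0.1407, 0.1416]
eef_rot: [1.0, -0.001, 0.003, -0.002]
ft_force: [0.6, 0.3, -0.2]
width: 0.0566
grip_force: 0.0
```

Request:
{"op": "arm_command", "data": {
  "moves": [0, 0, 1, 0, 0, 0, 0, 0, 0, 0, 0, 0]
}}

```text
time: 16.3
ee_pos: [0.4604, 0.1327, 0.1281]
eef_rot: [1.0, -0.005, -0.001, 0.0]
ft_force: [-0.6, 0.2, 0.6]
width: 0.0569
grip_force: 0.0
```

```bash
python3 st.py "[.4607,.1335,.087]"; python3 - <<'E'
from h import *
a=r.camera("side")
cv2.imwrite("pics/c5.png",cv2.resize(a[130:250,130:330],None,fx=4,fy=4)[:,:,::-1])
E
```

```text
[0.4604 0.1327 0.1281] [ 0.9999 -0.0101 -0.0017] [-0.6  0.2  0.6] 0.05693141719892943 0.0 16.3
tool shift cm [ 0.03 -0.08  4.11]
```

View pics/c5.png

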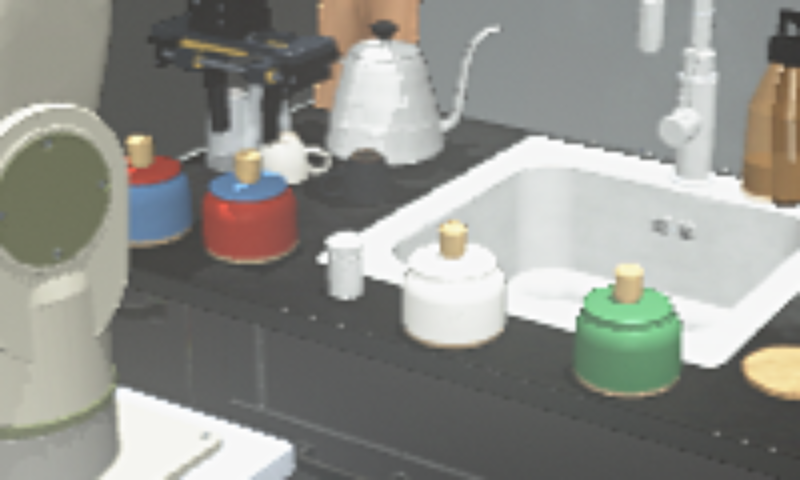

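White (crop 452,290) and green (628,340) are both correctly closed, and the gripper is above the blue lid. Next I grasp it.

Request:
{"op": "arm_command", "data": {
  "moves": [0, 0, 1.5, 0, 0, 0, 1.5, 0, 0, 0, 1, 0, 0, 0, 0, 0, 0, 0, 0, 0]
}}

```text
time: 16.77
ee_pos: [0.4609, 0.1335, 0.0888]
eef_rot: [1.0, -0.005, -0.0, 0.0]
ft_force: [0.3, 0.1, -0.7]
width: 0.0563
grip_force: 0.0
```

Request:
{"op": "arm_command", "data": {
  "moves": [0, 0, 0, 0, 0, 0, 0, 0, 0, 0, 0, 0, 0, 0, 0, 0, 0, 0, 0, 0, 0, 0, 0, 0],
  "fingers": 0
}}

```text
time: 17.27
ee_pos: [0.461, 0.1338, 0.0887]
eef_rot: [1.0, -0.004, 0.0, 0.0]
ft_force: [-0.9, -1.5, 3.0]
width: 0.0269
grip_force: 25.0
```

```bash
python3 st.py "[.495,-.475,.15]"
```

```text
[0.461  0.1338 0.0887] [ 1.0e+00 -8.7e-03  4.0e-04] [-0.9 -1.5  3. ] 0.026925650942028208 25.010248051257804 17.2667
tool shift cm [ 3.93 60.85 -6.11]
```

Request:
{"op": "arm_command", "data": {
  "moves": [0, 0, -0.5, 0, 0, 0, -1.5, 0, 0, 0, -3, 0, 0, 0, -3.5, 0, 0, 1, -1, 0, 0.2, 3, 0, 0, 0.3, 4, 0, 0, 0.3, 4, 0, 0, 0.3, 4, 0, 0, 0.3, 4, 0, 0, 0.3, 4, 0, 0, 0.3, 4, 0, 0]
}}

```text
time: 18.27
ee_pos: [0.4781, -0.1482, 0.1839]
eef_rot: [1.0, -0.004, 0.0, 0.0]
ft_force: [1.8, -0.2, -1.6]
width: 0.0268
grip_force: 25.0
```

Request:
{"op": "arm_command", "data": {
  "moves": [0.2, 4, 0, 0, 0.2, 4, 0, 0, 0.2, 4, 0, 0, 0.2, 4, 0, 0, 0.2, 4, 0, 0, 0.2, 4, 0, 0, 0.2, 4, 0, 0, 0.2, 3, 0, 0, 0, 1.5, 1, 0, 0, 0, 3, 0, 0, 0, 0, 0, 0, 0, 0, 0]
}}

```text
time: 19.27
ee_pos: [0.4908, -0.47, 0.142]
eef_rot: [1.0, -0.004, -0.001, -0.002]
ft_force: [0.7, -0.6, -0.9]
width: 0.0272
grip_force: 25.0
```

```bash
python3 st.py "[.495,-.475,.0387]"
```

```text
[ 0.4908 -0.47    0.142 ] [ 1.     -0.0082 -0.003 ] [ 0.7 -0.6 -0.9] 0.027198056874902996 24.986933067266364 19.2667
tool shift cm [ 0.45  0.53 10.32]
```

Request:
{"op": "arm_command", "data": {
  "moves": [0.2, 0.4, 2, 0, 0, 0, 3, 0, 0, 0, 2.5, 0, 0, 0, 1, 0, 0, 0, 0.5, 0, 0, 0, 0, 0, 0, 0, 0, 0]
}}

```text
time: 19.85
ee_pos: [0.4946, -0.4759, 0.0557]
eef_rot: [1.0, -0.004, 0.001, 0.001]
ft_force: [-0.1, -0.5, -0.3]
width: 0.0267
grip_force: 25.0
```

```bash
python3 st.py "[.495,-.475,.0387]"
```

```text
[ 0.4946 -0.4759  0.0557] [ 1.     -0.0083  0.002 ] [-0.1 -0.5 -0.3] 0.026726424482731784 24.986680142465048 19.85
tool shift cm [ 0.04 -0.09  1.7 ]
```

Request:
{"op": "arm_command", "data": {
  "moves": [0, 0, 0.5, 0, 0, 0, 0.5, 0, 0, 0, 0.2, 0, 0, 0, 0.1, 0, 0, 0, 0, 0, 0, 0, 0, 0, 0, 0, 0, 0]
}}

```text
time: 20.43
ee_pos: [0.4937, -0.4755, 0.0408]
eef_rot: [1.0, -0.004, 0.0, 0.0]
ft_force: [0.1, 0.0, -0.8]
width: 0.0267
grip_force: 25.0
```

Request:
{"op": "arm_command", "data": {
  "moves": [0, 0, 0.1, 0, 0, 0, 0.1, 0, 0, 0, 0, 0, 0, 0, 0, 0]
}}

```text
time: 20.77
ee_pos: [0.4937, -0.4755, 0.0389]
eef_rot: [1.0, -0.004, 0.0, 0.0]
ft_force: [-0.8, 1.6, 2.4]
width: 0.0271
grip_force: 25.0
```

Request:
{"op": "arm_command", "data": {
  "moves": [0, 0, 0, 0, 0, 0, 0, 0, 0, 0, 0, 0, 0, 0, 0, 0],
  "fingers": 65
}}

```text
time: 21.1
ee_pos: [0.4936, -0.4755, 0.0385]
eef_rot: [1.0, -0.004, 0.0, 0.0]
ft_force: [0.6, -0.3, -0.2]
width: 0.0459
grip_force: 0.0
```

```bash
python3 st.py "[.4362,.2584,.087]"
```

```text
[ 0.4936 -0.4755  0.0385] [ 1.0e+00 -8.7e-03  1.0e-04] [ 0.6 -0.3 -0.2] 0.045928261854333546 0.0 21.1
tool shift cm [ -6.38 -73.33  -4.86]
```

Request:
{"op": "arm_command", "data": {
  "moves": [0, 0, -2, 0, 0, 0, -4, 0, 0, 0, -4, 0, 0, -1, -3, 0, -0.3, -3, 0, 0, -0.3, -4, 0, 0, -0.3, -4, 0, 0, -0.3, -4, 0, 0, -0.3, -4, 0, 0, -0.4, -4, 0, 0, -0.4, -4, 0, 0, -0.4, -4, 0, 0]
}}

```text
time: 22.1
ee_pos: [0.4689, -0.1535, 0.1687]
eef_rot: [1.0, -0.004, 0.0, 0.0]
ft_force: [0.8, 0.6, -0.2]
width: 0.0566
grip_force: 0.0
```

Request:
{"op": "arm_command", "data": {
  "moves": [-0.4, -4, 0, 0, -0.4, -4, 0, 0, -0.4, -4, 0, 0, -0.4, -4, 0, 0, -0.4, -4, 0, 0, -0.4, -4, 0, 0, -0.4, -4, 0, 0, -0.4, -4, 0, 0, -0.4, -4, 0, 0, -0.1, -3, 0, 0, 0, -2, 0, 0, 0, 0, 0, 0]
}}

```text
time: 23.1
ee_pos: [0.4347, 0.2599, 0.1689]
eef_rot: [1.0, -0.001, 0.0, -0.001]
ft_force: [-1.3, 0.4, -0.0]
width: 0.0567
grip_force: 0.0
```

Request:
{"op": "arm_command", "data": {
  "moves": [0, 0, 1, 0, 0, 0, 2, 0, 0, 0, 1, 0, 0, 0, 0, 0]
}}

```text
time: 23.43
ee_pos: [0.4349, 0.2528, 0.1258]
eef_rot: [1.0, -0.005, -0.002, 0.001]
ft_force: [-0.3, 0.2, -0.1]
width: 0.0566
grip_force: 0.0
```

```bash
python3 st.py "[.4362,.2584,.0887]"
```

```text
[0.4349 0.2528 0.1258] [ 0.9999 -0.0104 -0.0036] [-0.3  0.2 -0.1] 0.0566297523420665 0.0 23.4333
tool shift cm [ 0.14 -0.57  3.71]
```

Request:
{"op": "arm_command", "data": {
  "moves": [0.1, -0.5, 0.5, 0, 0, 0, 1.5, 0, 0, 0, 1.5, 0, 0, 0, 0, 0, 0, 0, 0, 0]
}}

```text
time: 23.85
ee_pos: [0.437, 0.26, 0.0937]
eef_rot: [1.0, -0.004, -0.0, 0.0]
ft_force: [0.8, 0.1, 0.9]
width: 0.0568
grip_force: 0.0
```

```bash
python3 st.py "[.4362,.2584,.0887]"
```

```text
[0.437  0.26   0.0937] [ 1.0e+00 -8.9e-03 -5.0e-04] [0.8 0.1 0.9] 0.05681717703503226 0.0 23.85
tool shift cm [-0.08  0.16  0.5 ]
```

Request:
{"op": "arm_command", "data": {
  "moves": [0, 0.1, 0.5, 0, 0, 0, 0, 0, 0, 0, 0, 0]
}}

```text
time: 24.1
ee_pos: [0.4373, 0.2591, 0.089]
eef_rot: [1.0, -0.004, 0.0, -0.0]
ft_force: [-0.6, -1.4, -0.2]
width: 0.0565
grip_force: 0.0
```

Request:
{"op": "arm_command", "data": {
  "moves": [0, 0, 0, 0, 0, 0, 0, 0, 0, 0, 0, 0, 0, 0, 0, 0, 0, 0, 0, 0, 0, 0, 0, 0],
  "fingers": 0
}}

```text
time: 24.6
ee_pos: [0.437, 0.2591, 0.0886]
eef_rot: [1.0, -0.004, 0.0, 0.0]
ft_force: [-0.0, -0.1, 0.2]
width: 0.027
grip_force: 25.0
```

```bash
python3 st.py "[.4613,.1338,.0887]"
```

```text
[0.437  0.2591 0.0886] [ 1.0e+00 -8.7e-03  1.0e-04] [-0.  -0.1  0.2] 0.027010838452684992 25.00277900719084 24.6
tool shift cm [ 2.540e+00  1.251e+01 -1.000e-02]
```

Request:
{"op": "arm_command", "data": {
  "moves": [0, 0, -0.5, 0, 0, 0, -1.5, 0, 0, 0, -2.5, 0, 0, 0, -1.5, 0, 0.7, 3.5, 0, 0, 0.7, 3.5, 0, 0, 0.7, 3.5, 0, 0, 0.4, 2, 0, 0, 0, 0, 1, 0, 0, 0, 2, 0, 0, 0, 0, 0, 0, 0, 0, 0]
}}

```text
time: 25.6
ee_pos: [0.46, 0.1341, 0.1182]
eef_rot: [1.0, -0.004, -0.001, 0.0]
ft_force: [0.3, 0.1, -1.9]
width: 0.0267
grip_force: 25.0
```

```bash
python3 st.py "[.4613,.1338,.0887]"
```

```text
[0.46   0.1341 0.1182] [ 1.     -0.008  -0.0021] [ 0.3  0.1 -1.9] 0.026668610700914225 24.9904229643289 25.6
tool shift cm [0.13 0.03 2.95]
```

Request:
{"op": "arm_command", "data": {
  "moves": [0.1, 0, 0.6, 0, 0, 0, 0.5, 0, 0, 0, 0.4, 0, 0, 0, 0.4, 0, 0, 0, 0.3, 0, 0, 0, 0.2, 0, 0, 0, 0.2, 0, 0, 0, 0, 0, 0, 0, 0, 0]
}}

```text
time: 26.35
ee_pos: [0.4619, 0.1339, 0.0925]
eef_rot: [1.0, -0.004, -0.0, 0.0]
ft_force: [-0.4, 0.3, -1.0]
width: 0.0266
grip_force: 25.0
```

Request:
{"op": "arm_command", "data": {
  "moves": [0, 0, 0.2, 0, 0, 0, 0.1, 0, 0, 0, 0.1, 0, 0, 0, 0, 0, 0, 0, 0, 0]
}}

```text
time: 26.77
ee_pos: [0.4619, 0.1339, 0.0886]
eef_rot: [1.0, -0.004, 0.0, 0.0]
ft_force: [0.3, 0.3, -1.4]
width: 0.0266
grip_force: 25.0
```

Request:
{"op": "arm_command", "data": {
  "moves": [0, 0, 0, 0, 0, 0, 0, 0, 0, 0, 0, 0, 0, 0, 0, 0],
  "fingers": 65
}}

```text
time: 27.1
ee_pos: [0.462, 0.1339, 0.0886]
eef_rot: [1.0, -0.004, 0.0, 0.0]
ft_force: [0.1, -0.2, -0.6]
width: 0.0458
grip_force: 0.0
```

```bash
python3 st.py "[.4938,-.4755,.0388]"
```

```text
[0.462  0.1339 0.0886] [ 1.0e+00 -8.7e-03  3.0e-04] [ 0.1 -0.2 -0.6] 0.04578394194153605 0.0 27.1
tool shift cm [ 3.71 60.91  4.99]
```

Request:
{"op": "arm_command", "data": {
  "moves": [0, 0, -2, 0, 0, 0, -3, 0, 0, 0, -3, 0, 0.2, 3, 0, 0, 0.2, 4, 0, 0, 0.3, 4, 0, 0, 0.3, 4, 0, 0, 0.3, 4, 0, 0, 0.3, 4, 0, 0, 0.3, 4, 0, 0, 0.3, 4, 0, 0, 0.3, 4, 0, 0]
}}

```text
time: 28.1
ee_pos: [0.4836, -0.2184, 0.1688]
eef_rot: [1.0, -0.004, 0.0, 0.0]
ft_force: [0.7, 0.2, 0.9]
width: 0.0566
grip_force: 0.0
```

Request:
{"op": "arm_command", "data": {
  "moves": [0.2, 4, 0, 0, 0.2, 4, 0, 0, 0.2, 4, 0, 0, 0.2, 4, 0, 0, 0.2, 4, 0, 0, 0.2, 3, 0, 0, 0, 2, 2, 0, 0, 0, 3, 0, 0, 0, 3, 0, 0, 0, 0, 0, 0, 0, 0, 0]
}}

```text
time: 29.02
ee_pos: [0.493, -0.4656, 0.0874]
eef_rot: [1.0, -0.004, -0.001, -0.001]
ft_force: [0.9, 0.7, 0.1]
width: 0.0567
grip_force: 0.0
```

```bash
python3 st.py "[.4938,-.4755,.0388]"; python3 - <<'E'
from h import *
a=r.camera("side")
cv2.imwrite("pics/c6.png",cv2.resize(a[130:250,130:350],None,fx=3.5,fy=3.5)[:,:,::-1])
E
```

```text
[ 0.493  -0.4656  0.0874] [ 1.     -0.0084 -0.0025] [0.9 0.7 0.1] 0.05669679404940884 0.0 29.0167
tool shift cm [0.1  1.01 4.85]
```

View pics/c6.png

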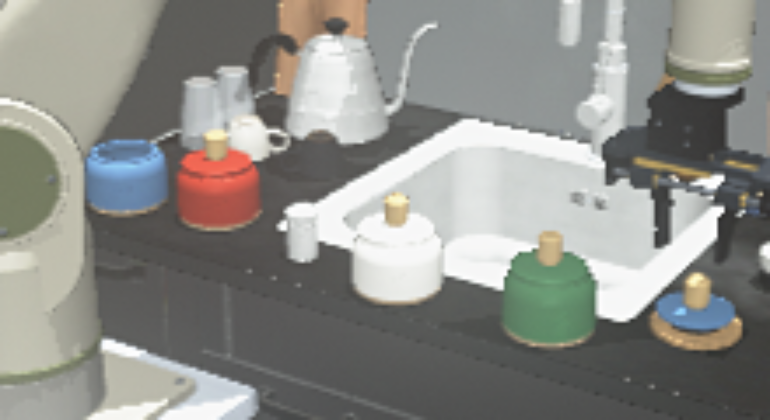

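Red is now closed by its own lid (crop 218,185). Blue is open (127,175), and the blue lid lies on the mat (697,305).

Request:
{"op": "arm_command", "data": {
  "moves": [0, 0.9, 0.5, 0, 0, 0, 2, 0, 0, 0, 1.5, 0, 0, 0, 0, 0, 0, 0, 0, 0]
}}

```text
time: 29.48
ee_pos: [0.4939, -0.476, 0.0497]
eef_rot: [1.0, -0.004, 0.0, 0.0]
ft_force: [0.2, 0.3, 0.8]
width: 0.0569
grip_force: 0.0
```

```bash
python3 st.py "[.4938,-.4755,.0388]"
```

```text
[ 0.4939 -0.476   0.0497] [ 1.0e+00 -8.7e-03  6.0e-04] [0.2 0.3 0.8] 0.056946643261129755 0.0 29.4833
tool shift cm [-0.01 -0.05  1.09]
```

Request:
{"op": "arm_command", "data": {
  "moves": [0, 0, 1, 0, 0, 0, 0, 0, 0, 0, 0, 0]
}}

```text
time: 29.73
ee_pos: [0.4937, -0.4755, 0.0389]
eef_rot: [1.0, -0.004, 0.0, 0.0]
ft_force: [-0.3, 0.8, 0.1]
width: 0.0566
grip_force: 0.0
```

Request:
{"op": "arm_command", "data": {
  "moves": [0, 0, 0, 0, 0, 0, 0, 0, 0, 0, 0, 0, 0, 0, 0, 0, 0, 0, 0, 0, 0, 0, 0, 0],
  "fingers": 0
}}

```text
time: 30.23
ee_pos: [0.4937, -0.4755, 0.0387]
eef_rot: [1.0, -0.004, 0.0, 0.0]
ft_force: [-0.2, -0.6, 0.9]
width: 0.027
grip_force: 25.0
```

```bash
python3 st.py "[.437,.2591,.0887]"
```

```text
[ 0.4937 -0.4755  0.0387] [ 1.0e+00 -8.7e-03  2.0e-04] [-0.2 -0.6  0.9] 0.027040540730745476 25.002701465855353 30.2333
tool shift cm [ -6.3  -73.41  -5.02]
```

Request:
{"op": "arm_command", "data": {
  "moves": [0, 0, -0.5, 0, 0, 0, -1.5, 0, 0, 0, -3, 0, 0, 0, -4, 0, 0, -0.5, -4, 0, 0, -2, -1.5, 0, -0.3, -4, 0, 0, -0.3, -4, 0, 0, -0.3, -4, 0, 0, -0.3, -4, 0, 0, -0.3, -4, 0, 0, -0.3, -4, 0, 0]
}}

```text
time: 31.23
ee_pos: [0.4772, -0.2084, 0.1838]
eef_rot: [1.0, -0.004, 0.0, 0.0]
ft_force: [0.2, 0.4, -1.3]
width: 0.0268
grip_force: 25.0
```

Request:
{"op": "arm_command", "data": {
  "moves": [-0.4, -4, 0, 0, -0.4, -4, 0, 0, -0.4, -4, 0, 0, -0.4, -4, 0, 0, -0.4, -4, 0, 0, -0.4, -4, 0, 0, -0.4, -4, 0, 0, -0.4, -4, 0, 0, -0.4, -4, 0, 0, -0.4, -4, 0, 0, -0.4, -4, 0, 0, 0, -2.5, 0, 0]
}}

```text
time: 32.23
ee_pos: [0.4362, 0.2594, 0.1842]
eef_rot: [1.0, -0.003, 0.0, -0.001]
ft_force: [-0.4, -0.7, -1.5]
width: 0.0267
grip_force: 25.0
```

Request:
{"op": "arm_command", "data": {
  "moves": [0, 0, 0, 0, 0, 0, 1, 0, 0, 0, 2, 0, 0, 0, 2, 0, 0, 0, 1, 0, 0, 0, 0, 0, 0, 0, 0, 0]
}}

```text
time: 32.82
ee_pos: [0.4379, 0.2542, 0.1234]
eef_rot: [1.0, -0.005, -0.0, 0.0]
ft_force: [0.4, 0.6, -2.2]
width: 0.027
grip_force: 25.0
```

```bash
python3 st.py "[.437,.2591,.0887]"
```

```text
[0.4379 0.2542 0.1234] [ 1.0e+00 -9.7e-03 -7.0e-04] [ 0.4  0.6 -2.2] 0.026970922129035835 24.987229838152416 32.8167
tool shift cm [-0.1  -0.49  3.47]
```

Request:
{"op": "arm_command", "data": {
  "moves": [-0.1, -0.4, 0.5, 0, 0, 0, 0.5, 0, 0, 0, 0, 0, 0, 0, 0, 0]
}}

```text
time: 33.15
ee_pos: [0.4369, 0.2591, 0.1136]
eef_rot: [1.0, -0.004, 0.0, 0.0]
ft_force: [0.6, 0.6, -1.0]
width: 0.0267
grip_force: 25.0
```

```bash
python3 st.py "[.437,.2591,.0887]"
```

```text
[0.4369 0.2591 0.1136] [ 1.0e+00 -8.4e-03  1.0e-04] [ 0.6  0.6 -1. ] 0.026735306136350383 24.986929437727667 33.15
tool shift cm [0.01 0.   2.49]
```

Request:
{"op": "arm_command", "data": {
  "moves": [0, 0, 0.5, 0, 0, 0, 0.5, 0, 0, 0, 0.4, 0, 0, 0, 0.4, 0, 0, 0, 0.3, 0, 0, 0, 0.2, 0, 0, 0, 0.1, 0, 0, 0, 0, 0, 0, 0, 0, 0]
}}

```text
time: 33.9
ee_pos: [0.437, 0.2592, 0.0896]
eef_rot: [1.0, -0.004, 0.0, -0.0]
ft_force: [0.4, -0.2, -1.8]
width: 0.0269
grip_force: 25.0
```

Request:
{"op": "arm_command", "data": {
  "moves": [0, 0, 0.1, 0, 0, 0, 0, 0, 0, 0, 0, 0]
}}

```text
time: 34.15
ee_pos: [0.437, 0.2591, 0.0886]
eef_rot: [1.0, -0.004, 0.0, 0.0]
ft_force: [0.2, 0.7, -2.4]
width: 0.0267
grip_force: 25.0
```

Request:
{"op": "arm_command", "data": {
  "moves": [0, 0, 0, 0, 0, 0, 0, 0, 0, 0, 0, 0, 0, 0, 0, 0],
  "fingers": 65
}}

```text
time: 34.48
ee_pos: [0.4371, 0.2592, 0.0887]
eef_rot: [1.0, -0.004, 0.0, -0.0]
ft_force: [1.3, 1.0, -0.0]
width: 0.0455
grip_force: 0.0
```

Request:
{"op": "arm_command", "data": {
  "moves": [0, 0, -1, 0, 0, 0, -3, 0, 0, 0, -3, 0, 0, 0, -4, 0, 0, 4, 0, 0, 0, 4, 0, 0, 0, 4, 0, 0, 0, 4, 0, 0, 0, 4, 0, 0, 0, 4, 0, 0, 0, 4, 0, 0, 0, 4, 0, 0]
}}

```text
time: 35.48
ee_pos: [0.4339, -0.0626, 0.1997]
eef_rot: [1.0, -0.004, 0.001, 0.0]
ft_force: [1.2, 0.2, 1.2]
width: 0.0566
grip_force: 0.0
```

Request:
{"op": "arm_command", "data": {
  "moves": [0, 4, -2, 0, 0, 4, -3, 0, 0, 4, -3, 0, 0, 4, -3, 0, 0, 4, -3, 0, 0, 4, 0, 0, 0, 4, 0, 0, 0, 4, 0, 0, 0, 4, 0, 0, 0, 4, 0, 0, 0, 0, 0, 0, 0, 0, 0, 0]
}}

```text
time: 36.48
ee_pos: [0.43, -0.4334, 0.3168]
eef_rot: [1.0, -0.006, -0.0, -0.0]
ft_force: [0.4, 0.6, 0.1]
width: 0.0565
grip_force: 0.0
```

```bash
python3 st.py; python3 - <<'E'
from h import *
s=r.camera("side"); t=r.camera("top")
q=np.vstack([t[160:220,110:370],s[150:240,150:410]]); cv2.imwrite("pics/c7.png",cv2.resize(q,None,fx=3,fy=3)[:,:,::-1])
for n,g,u,p in[("red","red",(171,180),[.4608,.1335]),("blue","blue",(136,186),[.4362,.2584]),("green","green",(307,197),[.4114,-.341]),("white","white",(253,197),[.4087,-.1553])]:
    kk=blob(t,"wood",pix("top",p+[.11]),7); m=cv2.moments(kk)
    if m["m00"]: print(n,np.round(plane("top",m["m10"]/m["m00"],m["m01"]/m["m00"],.11)[:2]-p,4))
E
```

```text
[ 0.43   -0.4334  0.3168] [ 9.999e-01 -1.190e-02 -7.000e-04] [0.4 0.6 0.1] 0.056485751692569315 0.0 36.4833
red [0.0002 0.0012]
blue [0.0008 0.0001]Traceback (most recent call last):
  File "<stdin>", line 5, in <module>
  File "h.py", line 24, in blob
    k=max(cs,key=cv2.contourArea); return k
ValueError: max() iterable argument is empty
```

View pics/c7.png

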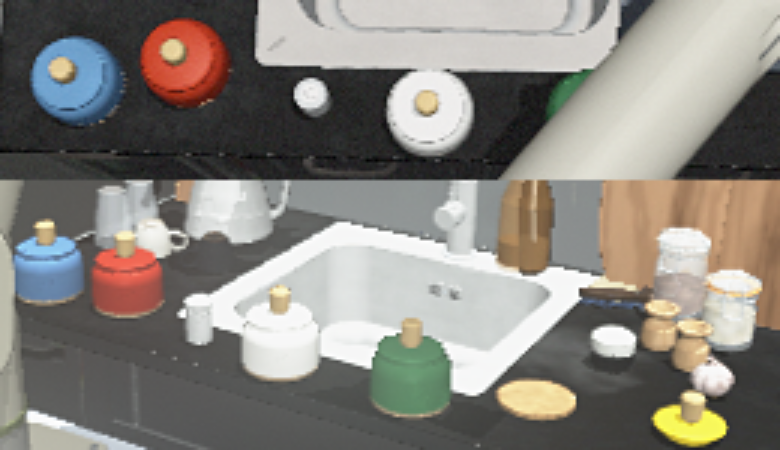

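All four lids match their canisters and sit level, the shaker is in place, and the robot is clear of everything.

```bash
python3 -c "
from bench import r
print(r.close_job())"
```

```text
the job is handed in; nothing more can be done
None
```

I handed the job in at about 36 s of the 131 s allowed: in the last pictures all four canisters are closed by lids of their own colour, level, and the shaker is where it was; the hand-in returned no verdict.

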